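Release and remove a spent filter capsule from its sleeve coupler

ROBOT

A 6-joint arm with a two-finger parallel gripper is mounted at the origin on the work surface. World frame = base frame: x ahead of the robot, y to its left, z up, the work surface at z = 0. Lengths are in m, angles in rad, forces in N, time in s.
With the tool pointing down it reaches from about 0.375 to 0.975 m from the base axis. Payload 3.8 kg.
Tool frame: the origin (TCP) lies midway between the tips of the shut fingers; the grasp point (between the pads) lies 19 mm behind it; z points along the fingers, y is the line along which they close (so a half turn about z gives the same grasp; the last joint's range is limited). The gripper opens to 85 mm and grips with 20 to 120 N. Pads are 22 mm wide; open, the fingers measure 114 mm over their backs; the gripper's body (76 mm by 85 mm) begins 54 mm behind the grasp point. The pads swing forward as they close: fully open they stand 13 mm farther back than shut.
Start: joints at [-1.346, 0.264, 1.604, -0, 1.274, -0.037], TCP at [0.175, -0.652, 0.231] pointing down, gripper open.
Joint ranges: [-2.63, 2.63], [-0.94, 2.18], [0.31, 2.57], [-1.31, 4.45], [0, 2.66], [-2.55, 2.55]. Speed limits (rad/s): [2.57, 2.57, 3.14, 3.14, 3.14, 3.14].

INTERFACE

Orientations are given as a rotation vector (axis times angle).
In Python, from workcell import bot, cams gives the robot as it stands.
- The arm moves only by the tool play_rows, never from a script. Its argument "rows" is a list of rows, each a list of 2 entries, a list of its own where there are three numbers: the shift along the tool's x, y, z scaled (see below), then the turn, a rotation vector about the tool's x, y, z scaled (see below). A call has 1 to 20 rows; each row is the pose to reach, as a shift and turn from the pose commanded when the call began, along the tool's axes at that moment; what a row does not reach only later rows make up. The controller multiplies each number of a shift by 250 mm and each number of a turn by 45 degrees. A row lasts 1/12 s, in which the tool goes at most 41.7 mm and 7.16 degrees, less where a joint would pass 70% of its speed; a pose out of reach is approached as far as the arm can. A call with a number of a shift or a turn outside -1 to 1 is refused whole. A call with a gripper value outside its range is refused whole. "claw" is the opening, from -1 (shut) to 1 (fully open), set as the call begins (left out, the last holds). The fingers move at their own pace and stop on an object; "newtons" is the grip in N (left out, the last holds). Time passes only in rows, so rows that repeat a pose let the fingers close. It gives the time, the measured TCP pose, the force, the opening and the grip force at its end, in the units of the state.
- bot.read_state(): the state, without advancing time (a new reading comes with each control period).
- cams.read_camera(name): name is "scene" or "side" or "wrist"; returns a dict with "image" (420x560x3 uint8, red, green, blue), "K" (3x3 intrinsics, pixels), "k1" (the pictures are not rectified: a ray, as slopes to the right and down, at radius r is drawn at 1 + k1 r^2 times it, then the intrinsics apply), "T" (4x4, takes a point from camera to world coordinates); the wrist camera has in their place "mount" (4x4, takes a point from camera to tool coordinates, whose origin is the TCP and whose axes are the flange's). Camera axes: x right, y down, z forward; pixel columns grow to the right and rows downward; lengths in m; the calibration is good to about 2 mm. A picture is of the moment at which its call begins: read the wrist's pose just before it. There is no depth.
- bot.finish_job(): hands the job in; it is judged then, once.
The state is a dict: "time": time; "q": joint angles; "joint_vel": joint speeds; "joint_torque": joint torques, N m; "tool_pos": TCP position; "tcp_rot": TCP orientation; "wrist_force": force on the tool from outside, world axes, zero at the start; "torque": the same for the moment, N m; "width": opening from 0.0 (shut) to 1.0 (fully open); "grip_force": force on a finger pad.
Only numpy, scipy, OpenCV 4.12 (cv2) and the standard library are available. Lean on these libraries where they do the work, as an engineer would, in place of code of your own. Each camera call takes 0.05 s, during which the arm holds its last target. There are 200 camera calls.

TASK

The brown filter capsule is spent. Pull its coupler's spring sleeve up, turn it anticlockwise to the green mark and let it drop into its notch so that it stays released, then lift the brown capsule out and set it down upright in the blue tray without dropping it. Leave the white capsule locked in its coupler and do not knock over or shift the little bottles.

Things in the scene. Friction and masses are not known exactly. Their poses are not given: they have to be found in the camera images.
- coupler_spent: Coupler with the brown capsule: fixed aluminium block 90 x 90 x 50 mm on a grey foot, brass pipe stub on either side; origin under its centre on the table, z up. The capsule's foot sits 20 mm deep in a square socket in its top on the origin's axis, so it cannot turn. Marks on its top beside the sleeve: red towards its own +x (locked), green 65 deg anticlockwise from red (released)
- coupler_clean: Identical coupler with the white capsule, to be left alone
- sleeve_spent (a point): Centre of the top rim of the ribbed steel sleeve round the brown capsule, on the coupler's axis, 83 mm above the table when locked. Round tube, 60 mm outside, 53 inside, 32 tall, lower edge 1 mm above the block, yellow stripe showing its angle. Grip it across its diameter from above at any yaw; the capsule stands 32 mm above the rim, between the fingers
- sleeve_clean (a point): Same point on the identical sleeve round the white capsule
- lift_spent (a joint): lift of the sleeve round the brown capsule, m: 0 down, 0.015 upper stop. A spring pushes it down: about 5.5 N at rest, 9.5 N at 12 mm. Locked, it cannot turn below 9 mm of lift; 12 mm clears well. Turned to green and let go, it drops only to about 0.005, into a notch that keeps it from turning back
- turn_spent (a joint): angle of the sleeve round the brown capsule, rad, growing anticlockwise seen from above: 0 locked (stripe at red), stop 1.2. Beyond about 1.05 it drops into the release notch (stripe at green). Turns easily while lifted (under 0.1 N m). Near 0 two lugs inside it hold the capsule's wings down; at green they clear them and the capsule lifts straight up
- lift_clean (a joint): lift of the sleeve round the white capsule, m: 0 down, 0.015 upper stop. Starts 0
- turn_clean (a joint): angle of the sleeve round the white capsule, rad, growing anticlockwise seen from above: 0 locked (stripe at red), stop 1.2. Starts 0
- capsule_spent: Spent filter capsule, dark brown with orange top and band, 85 mm tall, about 0.15 kg; origin under its centre (30 mm above the table when coupled), z up. From below: black 25 mm square foot to 20 mm, wings 49 x 14 mm along its x at 20-25 mm, round body 37 mm diameter to 80 mm, 29 mm top to 85 mm. Grip the body at any yaw: above a released sleeve 22 mm of it shows. Stands on its foot
- capsule_clean: Good filter capsule, same shape, white with blue top and band, in the other coupler; to be left alone
- tray: Fixed open blue tray 120 x 120 mm, walls 4 mm thick and 22 mm high, inner floor 4 mm above the table; origin under its centre, x and y along its sides
- vial_white: Small loose white bottle with blue cap, 28 mm diameter, 75 mm tall, standing; bystander; origin under its centre
- jar_amber: Small loose amber jar with white lid, 29 mm diameter, 60 mm tall, standing; bystander; origin under its centre
Things that resemble listed ones, but are neither listed nor needed, are in the scene too. Several things have the shape of the tray; the one meant has the colours described above.

How it is judged:
On the way, in this order (a step that is already met when the one before it is completed fails the run):
1. the brown capsule's sleeve is pulled up clear of its lock (value of joint lift_spent above 0.0085 m and value of joint turn_spent below 0.4 rad), for 0.05 s.
2. it is turned to the green mark and rests in the release notch, the capsule still in its socket (value of joint turn_spent above 1 rad and value of joint lift_spent between 0.0025 and 0.0075 m and z of capsule_spent in the frame of coupler_spent below 0.04 m), for 0.2 s.
3. the brown capsule is lifted out of the coupler (z of capsule_spent in the frame of coupler_spent above 0.06 m), for 0.1 s.
At the end, for the whole second after the job is handed in: Brown capsule upright (0.12 rad), still, on the tray floor, within 50 mm of its centre along both sides; its sleeve in the notch (over 1.0 rad, lift 2.5-7.5 mm); white capsule within 6 mm, its sleeve down (3 mm) and locked (0.15 rad); white bottle and amber jar within 30 mm of their starts (value of joint turn_spent above 1 rad and value of joint lift_spent between 0.0025 and 0.0075 m and x of capsule_spent in the frame of tray between -0.05 and 0.05 m and y of capsule_spent in the frame of tray between -0.05 and 0.05 m and z of capsule_spent in the frame of tray between -0.002 and 0.008 m and angle between capsule_spent's own z axis and vertical below 0.12 rad and linear speed of capsule_spent below 0.02 m/s and contact force between capsule_spent and tray above 0.3 N and value of joint turn_clean below 0.15 rad and value of joint lift_clean below 0.003 m and distance of capsule_clean from where it was at the start of the episode below 0.006 m and distance of each of vial_white, jar_amber from where it was at the start of the episode below 0.03 m); the robot touches nothing.
It fails at once if the brown capsule is dropped (falls free faster than 0.6 m/s, a fall of about 2 cm) (linear speed of capsule_spent above 0.6 m/s and contact force between capsule_spent and the fingers below 0.05 N).
It fails at once if the white capsule's sleeve is pulled up or turned (value of joint lift_clean above 0.008 m or value of joint turn_clean above 0.3 rad).
It fails at once if the small white bottle is knocked over (angle between vial_white's own z axis and vertical above 0.6 rad).
It fails at once if the small amber jar is knocked over (angle between jar_amber's own z axis and vertical above 0.6 rad).
It also fails if it takes over 54 s, if anything falls off the work surface, if the arm or the gripper's body presses on something with over 40 N, if the wrist force passes 120 N, or if a joint passes its speed limit or range.

## Working session

There is one attempt and no reset: what is moved stays moved. The work goes in short steps, Python scripts to look and compute and a tool call to move; the robot and the scene stay as the last step left them, time stands still between calls to the robot, and variables do not carry over. Pictures are saved under pics/ and viewed, at most 10 in all, crops included, and the job is handed in when it is done.

Besides the shell and the picture viewer there is one more tool, called after "Call:" by a JSON object that holds its "method" and its "body". play_rows: Moves the arm, as the interface text tells. Its arguments: {"type":"object","properties":{"rows":{"type":"array","items":{"type":"array"}},"claw":{"type":"number"},"newtons":{"type":"number"}},"required":["rows"]}

```bash
mkdir -p pics; ls
python3 - <<'E'
from workcell import bot,cams
import cv2,numpy as np
s=bot.read_state();print(s)
for n in("scene","side","wrist"):
    c=cams.read_camera(n);cv2.imwrite(f"pics/{n}0.png",c["image"][:,:,::-1])
    print(n,c["K"].tolist(),c["k1"],np.round(c.get("T",c.get("mount")),4).tolist())
E
```

```text
pics
{'time': 0.0, 'q': array([-1.34587219e+00,  2.64799767e-01,  1.60539566e+00, -1.81928038e-05,
        1.27368860e+00, -3.69040642e-02]), 'joint_vel': array([ 0.00067274, -0.00076481, -0.00149731, -0.00067079,  0.00227313,
        0.00022047]), 'joint_torque': array([-1.17002801e-03, -5.15113378e+01, -3.67316294e+01, -2.32274679e-04,
        1.30357960e-02, -6.51523635e-06]), 'tool_pos': array([ 0.17454635, -0.65127643,  0.22991892]), 'tcp_rot': array([-3.11244876e+00, -4.09815732e-01,  3.64799962e-04]), 'wrist_force': array([ 0.75521079,  0.35184134, -0.47171863]), 'torque': array([-0.01611832,  0.00203422,  0.00653496]), 'grip_force': 0.0, 'width': 0.9994666165553239}
scene [[383.9803922383933, 0.0, 274.3620488865422], [0.0, 383.9803922383933, 213.1386880823003], [0.0, 0.0, 1.0]] 0.02856394819730273 [[0.4674, 0.4627, -0.7533, 1.145], [0.8837, -0.2677, 0.3838, -0.3287], [-0.0241, -0.8451, -0.534, 0.5873], [0.0, 0.0, 0.0, 1.0]]
side [[409.7554156287423, 0.0, 277.9046495857324], [0.0, 409.7554156287423, 209.5381197629828], [0.0, 0.0, 1.0]] -0.0476387373116349 [[-0.8401, -0.2905, 0.4581, 0.0707], [-0.542, 0.4136, -0.7316, 0.6474], [0.0231, -0.8629, -0.5049, 0.502], [0.0, 0.0, 0.0, 1.0]]
wrist [[373.65315760312654, 0.0, 279.4692748961555], [0.0, 373.65315760312654, 207.20482487939083], [0.0, 0.0, 1.0]] 0.00298686578672974 [[0.0006, -0.9591, -0.283, 0.0725], [1.0, 0.0006, 0.0, 0.0], [0.0001, -0.283, 0.9591, -0.1422], [0.0, 0.0, 0.0, 1.0]]
```

View pics/scene0.png

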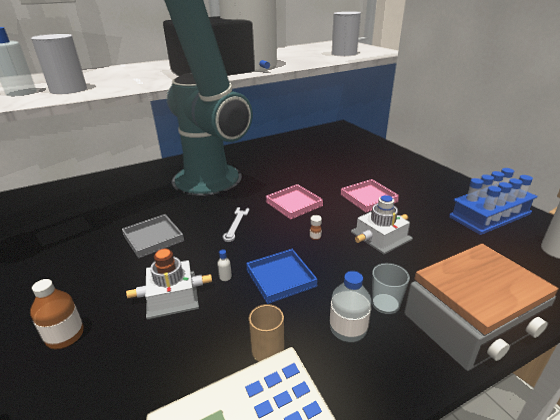

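View pics/side0.png

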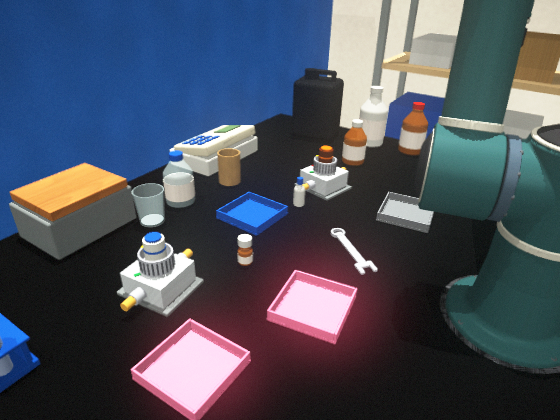

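Scene shows: the brown capsule's coupler at (167,285), the white capsule's coupler at (384,225), the vial at (224,266) and the jar at (316,227). Tray-shaped things: blue (282,275), pink (295,200) and (369,193), grey (152,235); only the one at (282,275) is blue. The side view agrees: spent coupler (325,178), vial (299,192), blue tray (252,212).

```bash
cat > h.py <<'E'
import numpy as np,cv2
from scipy.spatial.transform import Rotation as R
def ray(c,T,u,v):
    K=c["K"];x=np.array([(u-K[0][2])/K[0][0],(v-K[1][2])/K[1][1]]);y=x.copy()
    for _ in range(8): y=x/(1+c["k1"]*(y@y))
    return T[:3,3],T[:3,:3]@np.array([*y,1])
def onz(c,T,u,v,z):
    o,d=ray(c,T,u,v);return (o+d*(z-o[2])/d[2])[:2]
def tri(rs):
    A=0;b=0
    for o,d in rs:
        d=d/np.linalg.norm(d);P=np.eye(3)-np.outer(d,d);A=A+P;b=b+P@o
    return np.linalg.solve(A,b)
def wT(c,s):
    T=np.eye(4);T[:3,:3]=R.from_rotvec(s["tcp_rot"]).as_matrix();T[:3,3]=s["tool_pos"];return T@c["mount"]
E
python3 - <<'E'
from h import *
from workcell import cams
S=cams.read_camera("scene");D=cams.read_camera("side")
for n,c,(x,y,w,h) in(("scene",S,(115,225,200,100)),("side",D,(210,130,160,110))):
    im=c["image"][y:y+h,x:x+w,::-1]; hsv=cv2.cvtColor(c["image"],cv2.COLOR_RGB2HSV)
    globals()[n]=cv2.resize(im,(800,300) if 0 else (560,int(560*h/w)),interpolation=cv2.INTER_CUBIC)
    m=cv2.inRange(hsv,(105,150,60),(125,255,255))
    cs=[k for k in cv2.findContours(m,0,1)[0] if 1200<cv2.contourArea(k)<6000]
    for k in cs:
        hull=cv2.convexHull(k); print(n,cv2.contourArea(k),cv2.boundingRect(k),cv2.approxPolyDP(hull,5,True)[:,0].tolist(),
         )
        print([np.round(onz(c,c["T"],*p,0.022),3).tolist() for p in cv2.approxPolyDP(hull,5,True)[:,0]])
    m=cv2.inRange(hsv,(3,160,60),(15,255,255))
    for k in cv2.findContours(m[y:y+h,x:x+w],0,1)[0]:
        if cv2.contourArea(k)>15: b=cv2.boundingRect(k);print("orange",b[0]+x,b[1]+y,b[2:])
p=[("capTop",(165,254),(327,150)),]
cv2.imwrite("pics/c1.png",cv2.resize(scene,(560,280))); cv2.imwrite("pics/c2.png",np.vstack([cv2.resize(scene,(560,280)),cv2.resize(side[:300],(560,300))]))
E
```

```text
scene 2319.0 (246, 248, 71, 56) [[316, 286], [267, 303], [246, 263], [292, 248]]
[[0.646, 0.019], [0.639, -0.093], [0.504, -0.079], [0.508, 0.041]]
orange 155 249 (16, 10)
side 1502.5 (0, 313, 40, 80) [[0, 313], [29, 336], [39, 360], [0, 392]]
[[0.695, 0.488], [0.609, 0.487], [0.555, 0.504], [0.548, 0.563]]
side 1841.5 (216, 191, 72, 45) [[216, 210], [248, 191], [287, 206], [285, 215], [256, 235], [216, 218]]
[[0.622, 0.036], [0.617, -0.082], [0.498, -0.074], [0.48, -0.037], [0.487, 0.067], [0.599, 0.063]]
orange 343 160 (19, 5)
orange 319 155 (14, 5)
orange 319 146 (14, 7)
orange 345 130 (21, 16)
```

View pics/c2.png

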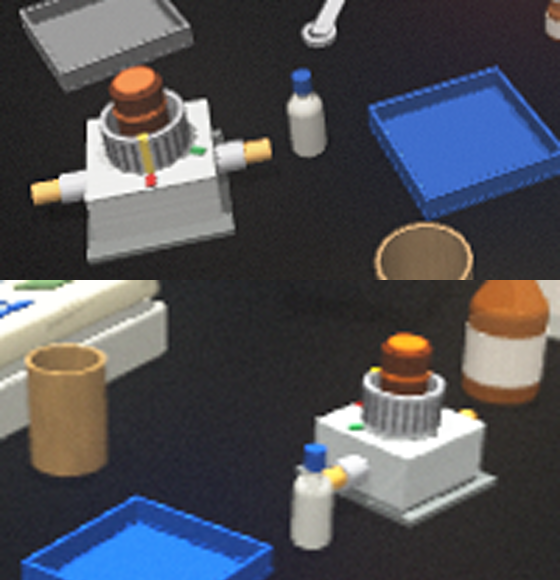

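Run:
```python
from h import *
from workcell import cams,bot
S=cams.read_camera("scene");D=cams.read_camera("side")
print("tri top",tri([ray(S,S["T"],163.6,252.5),ray(D,D["T"],326,147.7)]))
print("top",onz(S,S["T"],163.6,252.5,.115),onz(D,D["T"],326,147.7,.115))
r=onz(S,S["T"],168.6,289.6,.051);g=onz(S,S["T"],185.7,278.9,.051)
print("red",r,"green",g, "side green",onz(D,D["T"],210+357/3.5,130+147/3.5,.051))
# vial cap top: scene crop(302,72) side crop(315,449)
print("vial",onz(S,S["T"],115+302/2.8,225+72/2.8,.075),onz(D,D["T"],210+315/3.5,130+(449-280)/3.5,.075))
print("tray scene",[onz(S,S["T"],115+a/2.8,225+b/2.8,.022).round(3) for a,b in((370,108),(497,68),(432,205))])
s=bot.read_state();print(R.from_rotvec(s["tcp_rot"]).as_matrix().round(4))
```

```text
tri top [ 0.49317026 -0.24995247  0.11239934]
top [ 0.49794739 -0.25002329] [ 0.49048974 -0.24567899]
red [ 0.53567018 -0.2607659 ] green [ 0.52176913 -0.2215069 ] side green [ 0.51201511 -0.2193895 ]
vial [ 0.50133266 -0.128941  ] [ 0.49489071 -0.12542096]
tray scene [array([ 0.507, -0.077]), array([0.513, 0.039]), array([ 0.63 , -0.083])]
[[ 9.659e-01  2.588e-01 -1.000e-04]
 [ 2.588e-01 -9.659e-01  6.000e-04]
 [ 0.000e+00 -6.000e-04 -1.000e+00]]
```

Call:
{"method": "play_rows", "body": {"rows": [[[0.83, -0.61, 0], [0, 0, 0]], [[0.83, -0.61, 0], [0, 0, 0]], [[0.83, -0.61, 0], [0, 0, 0]], [[0.83, -0.61, 0], [0, 0, 0]], [[0.83, -0.61, 0], [0, 0, 0]], [[0.83, -0.61, 0], [0, 0, 0]], [[0.83, -0.61, 0], [0, 0, 0]], [[0.83, -0.61, 0], [0, 0, 0]]], "claw": 1}}

```text
time: 1.02
tool_pos: [0.3373, -0.4489, 0.2316]
tcp_rot: [3.114, 0.417, 0.001]
wrist_force: [-0.2, 0.2, 0.5]
width: 0.997
grip_force: 0.0
```

Call:
{"method": "play_rows", "body": {"rows": [[[0.83, -0.61, 0], [0, 0, 0]], [[0.83, -0.61, 0], [0, 0, 0]], [[0.83, -0.61, 0], [0, 0, 0]], [[0.83, -0.61, 0], [0, 0, 0]], [[0.83, -0.61, 0], [0, 0, 0]], [[0.83, -0.61, 0], [0, 0, 0]], [[0.83, -0.61, 0], [0, 0, 0]], [[0.83, -0.61, 0], [0, 0, 0]], [[0.83, -0.61, 0], [0, 0, 0]], [[0.83, -0.61, 0], [0, 0, 0]]]}}

```text
time: 1.85
tool_pos: [0.4957, -0.2519, 0.2312]
tcp_rot: [3.114, 0.407, -0.001]
wrist_force: [0.2, 0.5, -1.0]
width: 1.002
grip_force: 0.0
```

Run:
```python
from h import *
from workcell import cams,bot
s=bot.read_state();c=cams.read_camera("wrist");T=wT(c,s)
cv2.imwrite("pics/w1.png",c["image"][:,:,::-1]);print(s["time"],s["tool_pos"],s["q"])
hsv=cv2.cvtColor(c["image"],cv2.COLOR_RGB2HSV)
for n,lo,hi,z in(("orange",(3,150,60),(18,255,255),.115),("yellow",(23,120,80),(35,255,255),.083),("green",(45,100,60),(85,255,255),.051),("red",(0,170,120),(3,255,255),.051),("redb",(172,170,120),(180,255,255),.051)):
    for k in cv2.findContours(cv2.inRange(hsv,lo,hi),0,1)[0]:
        if cv2.contourArea(k)>25:
            (u,v),r=cv2.minEnclosingCircle(k);print(n,round(u),round(v),round(r,1),cv2.contourArea(k),onz(c,T,u,v,z).round(4))
```

```text
1.85 [ 0.49570028 -0.25185175  0.23116078] [-5.14213605e-01  3.96288954e-02  1.86068135e+00 -1.13027991e-03
  1.24157133e+00  7.96775099e-01]
orange 516 240 45.1 4766.5 [ 0.5125 -0.4281]
orange 470 214 32.7 296.5 [ 0.5223 -0.3881]
orange 281 194 29.6 2206.0 [ 0.502  -0.2511]
yellow 352 214 11.0 165.5 [ 0.4924 -0.3137]
yellow 284 189 11.9 68.5 [ 0.4983 -0.2546]
yellow 296 158 7.0 66.0 [ 0.5244 -0.2573]
yellow 202 142 10.7 89.5 [ 0.5186 -0.1845]
yellow 206 134 11.3 98.5 [ 0.5245 -0.186 ]
green 252 149 6.7 81.0 [ 0.5177 -0.2215]
red 300 144 6.5 72.0 [ 0.5324 -0.2604]
```

View pics/w1.png

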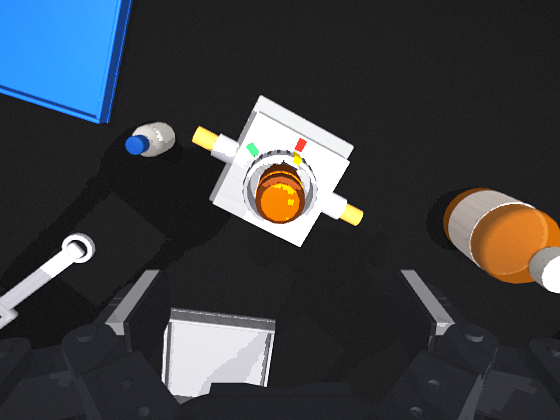

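Run:
```python
from h import *
from workcell import cams,bot
s=bot.read_state();c=cams.read_camera("wrist");T=wT(c,s)
hsv=cv2.cvtColor(c["image"],cv2.COLOR_RGB2HSV)
print(onz(c,T,281,201,.115))
m=cv2.inRange(hsv,(5,200,150),(20,255,255))[150:250,240:320]
k=max(cv2.findContours(m,0,1)[0],key=cv2.contourArea);(u,v),r=cv2.minEnclosingCircle(k);print(u+240,v+150,r,onz(c,T,u+240,v+150,.115),cv2.boundingRect(k))
# sleeve rim: bright grey ring vs block hard; use Hough near
g=cv2.cvtColor(c["image"],cv2.COLOR_RGB2GRAY)[130:260,220:340]
h=cv2.HoughCircles(cv2.medianBlur(g,3),cv2.HOUGH_GRADIENT,1,5,param1=100,param2=15,minRadius=30,maxRadius=42)
if h is not None:
    for x,y,r in h[0][:5]: print("rim",x+220,y+130,r,onz(c,T,x+220,y+130,.083))
# pipes tips
print(onz(c,T,(195+361)/2,(137+216)/2,.03))
# orange top circle
h=cv2.HoughCircles(cv2.medianBlur(c["image"][130:260,220:340,0],3),cv2.HOUGH_GRADIENT,1,5,param1=100,param2=12,minRadius=19,maxRadius=27)
if h is not None:
    for x,y,r in h[0][:5]: print("top",x+220,y+130,r,onz(c,T,x+220,y+130,.115))
```

```text
[ 0.4966521 -0.2528432]
280.9386100769043 197.50851821899414 23.537540435791016 [ 0.49914523 -0.25213111] (20, 27, 43, 44)
rim 278.5 185.5 35.8 [ 0.4999605  -0.25003668]
rim 281.5 189.5 34.4 [ 0.49740957 -0.25319374]
rim 284.5 193.5 31.5 [ 0.49484261 -0.25637062]
rim 274.5 194.5 31.4 [ 0.49198107 -0.24883416]
rim 281.5 181.5 31.5 [ 0.50372064 -0.25150368]
[ 0.49617494 -0.25043642]
top 280.5 196.5 26.4 [ 0.49978546 -0.25163538]
top 279.5 203.5 20.4 [ 0.49457314 -0.25228291]
top 285.5 196.5 25.2 [ 0.50070452 -0.25508976]
top 274.5 194.5 26.4 [ 0.5001106  -0.24711589]
top 275.5 199.5 24.0 [ 0.49671639 -0.2487463 ]
```

Call:
{"method": "play_rows", "body": {"rows": [[[0.002, 0, 0.15], [0, 0, 0]], [[0.002, 0, 0.3], [0, 0, 0]], [[0.002, 0, 0.4], [0, 0, 0]], [[0.002, 0, 0.48], [0, 0, 0]], [[0.002, 0, 0.56], [0, 0, 0]], [[0.002, 0, 0.62], [0, 0, 0]], [[0.002, 0, 0.68], [0, 0, 0]], [[0.002, 0, 0.72], [0, 0, 0]], [[0.002, 0, 0.72], [0, 0, 0]], [[0.002, 0, 0.72], [0, 0, 0]]]}}

```text
time: 2.78
tool_pos: [0.4963, -0.2505, 0.051]
tcp_rot: [-3.114, -0.408, 0.002]
wrist_force: [0.0, -0.1, 0.2]
width: 0.998
grip_force: 0.0
```

Call:
{"method": "play_rows", "body": {"rows": [[[0, 0, 0], [0, 0, 0]], [[0, 0, 0], [0, 0, 0]], [[0, 0, 0], [0, 0, 0]], [[0, 0, 0], [0, 0, 0]], [[0, 0, 0], [0, 0, 0]], [[0, 0, 0], [0, 0, 0]], [[0, 0, 0], [0, 0, 0]], [[0, 0, 0], [0, 0, 0]], [[0, 0, 0], [0, 0, 0]], [[0, 0, 0], [0, 0, 0]]], "claw": 0.3, "newtons": 60}}

```text
time: 3.62
tool_pos: [0.4985, -0.2514, 0.0535]
tcp_rot: [3.111, 0.41, 0.004]
wrist_force: [-1.7, -2.9, 6.3]
width: 0.685
grip_force: 63.8
```

Call:
{"method": "play_rows", "body": {"rows": [[[0, 0, -0.012], [0, 0, 0]], [[0, 0, -0.024], [0, 0, 0]], [[0, 0, -0.036], [0, 0, 0]], [[0, 0, -0.048], [0, 0, 0]], [[0, 0, -0.06], [0, 0, 0]], [[0, 0, -0.07], [0, 0, 0]], [[0, 0, -0.07], [0, 0, 0]], [[0, 0, -0.07], [0, 0, 0]], [[0, 0, -0.07], [0, 0, 0]]]}}

```text
time: 4.37
tool_pos: [0.4983, -0.2513, 0.0683]
tcp_rot: [3.111, 0.41, 0.004]
wrist_force: [4.2, -7.2, -10.8]
width: 0.68
grip_force: 68.8
```

Run:
```python
from h import *
from workcell import cams
c=cams.read_camera("scene")["image"][225:325,115:265,::-1]
cv2.imwrite("pics/s2.png",cv2.resize(c,(750,500),interpolation=cv2.INTER_CUBIC))
```

```text
(no output)
```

View pics/s2.png

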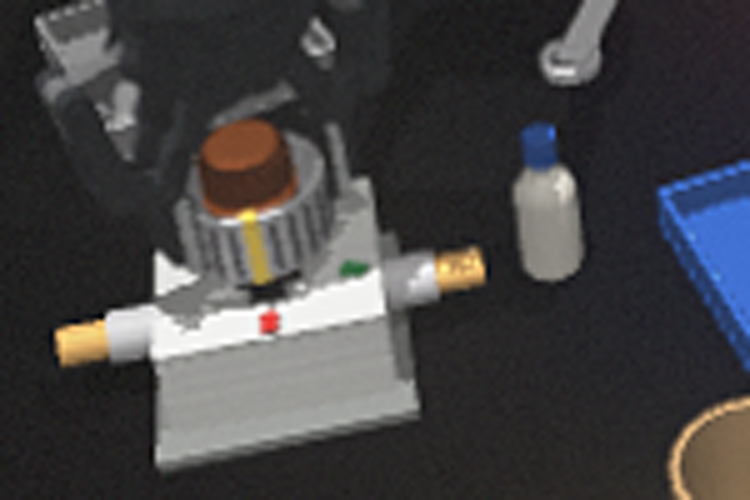

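The sleeve is raised, with a gap between its lower edge (265,290) and the block; the stripe (255,245) is still in line with the red mark (269,321). Now turning it.

Call:
{"method": "play_rows", "body": {"rows": [[[0, 0, 0], [0, 0, -0.12]], [[0, 0, 0], [0, 0, -0.24]], [[0, 0, 0], [0, 0, -0.36]], [[0, 0, 0], [0, 0, -0.48]], [[0, 0, 0], [0, 0, -0.6]], [[0, 0, 0], [0, 0, -0.73]], [[0, 0, 0], [0, 0, -0.73]]]}}

```text
time: 5.0
tool_pos: [0.4972, -0.2496, 0.0676]
tcp_rot: [2.87, 1.278, 0.001]
wrist_force: [4.6, -2.8, -11.6]
width: 0.68
grip_force: 68.9
```

Call:
{"method": "play_rows", "body": {"rows": [[[0, 0, 0], [0, 0, -0.12]], [[0, 0, 0], [0, 0, -0.24]], [[0, 0, 0], [0, 0, -0.36]], [[0, 0, 0], [0, 0, -0.48]], [[0, 0, 0], [0, 0, -0.6]], [[0, 0, 0], [0, 0, -0.7]], [[0, 0, 0], [0, 0, -0.73]], [[0, 0, 0], [0, 0, -0.73]], [[0, 0, 0], [0, 0, -0.73]]]}}

```text
time: 5.75
tool_pos: [0.4954, -0.2487, 0.0674]
tcp_rot: [-2.394, -2.028, 0.002]
wrist_force: [-1.4, 1.8, -10.2]
width: 0.681
grip_force: 68.9
```

Run:
```python
from h import *
from workcell import cams,bot
s=bot.read_state();M=R.from_rotvec(s["tcp_rot"]).as_matrix();print(s["torque"],s["q"],np.degrees(np.arctan2(M[1,1],M[0,1])),"start -75",M.round(4))
c=cams.read_camera("scene")["image"][225:325,115:265,::-1]
cv2.imwrite("pics/s3.png",cv2.resize(c,(750,500),interpolation=cv2.INTER_CUBIC))
```

```text
[ 0.21279496 -0.01016031 -0.02186419] [-5.10317827e-01  1.99336117e-01  2.00994330e+00  4.42130690e-04
  9.36472823e-01 -3.45207001e-01] -9.475019313527964 start -75 [[ 0.1646  0.9864 -0.0035]
 [ 0.9864 -0.1646  0.0023]
 [ 0.0017 -0.0038 -1.    ]]
```

View pics/s3.png

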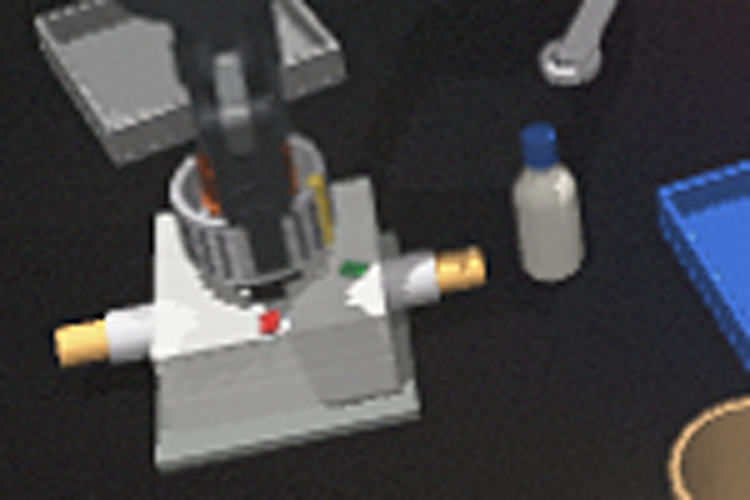

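The stripe has turned round to (320,205), towards the green mark (353,268). Lowering into the notch and opening.

Call:
{"method": "play_rows", "body": {"rows": [[[0, 0, 0.01], [0, 0, 0]], [[0, 0, 0.02], [0, 0, 0]], [[0, 0, 0.03], [0, 0, 0]], [[0, 0, 0.04], [0, 0, 0]], [[0, 0, 0.045], [0, 0, 0]], [[0, 0, 0.045], [0, 0, 0]], [[0, 0, 0.045], [0, 0, 0]]]}}

```text
time: 6.38
tool_pos: [0.4955, -0.2488, 0.0579]
tcp_rot: [-2.392, -2.03, 0.002]
wrist_force: [-7.7, 5.4, -0.2]
width: 0.68
grip_force: 70.0
```

Call:
{"method": "play_rows", "body": {"rows": [[[0, 0, 0], [0, 0, 0]], [[0, 0, 0], [0, 0, 0]], [[0, 0, 0], [0, 0, 0]], [[0, 0, 0], [0, 0, 0]], [[0, 0, 0], [0, 0, 0]], [[0, 0, 0], [0, 0, 0]], [[0, 0, 0], [0, 0, 0]], [[0, 0, 0], [0, 0, 0]]], "claw": 1}}

```text
time: 7.05
tool_pos: [0.4972, -0.2499, 0.0576]
tcp_rot: [2.394, 2.034, 0.0]
wrist_force: [0.0, -0.1, 0.3]
width: 1.003
grip_force: 0.0
```

Call:
{"method": "play_rows", "body": {"rows": [[[0, 0, -0.08], [0, 0, 0]], [[0, 0, -0.2], [0, 0, 0]], [[0, 0, -0.32], [0, 0, 0]], [[0, 0, -0.44], [0, 0, 0]], [[0, 0, -0.5], [0, 0, 0]], [[0, 0, -0.5], [0, 0, 0]], [[0, 0, -0.5], [0, 0, 0]]]}}

```text
time: 7.63
tool_pos: [0.4978, -0.2502, 0.1836]
tcp_rot: [2.392, 2.032, 0.001]
wrist_force: [-1.2, -0.2, -0.5]
width: 0.999
grip_force: 0.0
```

Run:
```python
from h import *
from workcell import cams,bot
s=bot.read_state();c=cams.read_camera("wrist");T=wT(c,s)
print(s["tool_pos"],T.round(3).tolist())
a=c["image"][:,:,::-1]
b=cams.read_camera("scene")["image"][225:325,115:265,::-1]
cv2.imwrite("pics/s4.png",np.hstack([cv2.resize(a,(480,360)),cv2.resize(b,(300,200)).__class__((360,320,3),np.uint8)*0+cv2.resize(b[0:100,10:100],(320,360),interpolation=cv2.INTER_CUBIC)]))
```

```text
[ 0.49779962 -0.25024135  0.18361509] [[0.987, -0.155, -0.044, 0.51], [-0.161, -0.946, -0.28, -0.179], [0.002, 0.284, -0.959, 0.326], [0.0, 0.0, 0.0, 1.0]]
```

View pics/s4.png

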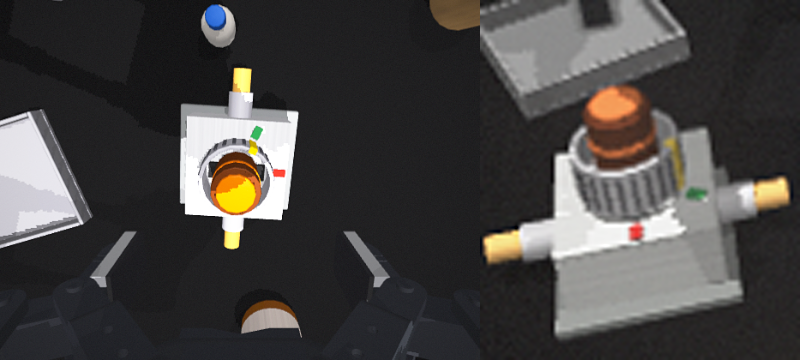

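The stripe is at the green mark and the sleeve stands slightly raised, in the notch, with the capsule still in place. Gripping the capsule body now.

Call:
{"method": "play_rows", "body": {"rows": [[[0, 0, 0.1], [0, 0, 0]], [[0, 0, 0.2], [0, 0, 0]], [[0, 0, 0.27], [0, 0, 0]], [[0, 0, 0.33], [0, 0, 0]], [[0, 0, 0.38], [0, 0, 0]], [[0, 0, 0.38], [0, 0, 0]], [[0, 0, 0.38], [0, 0, 0]]]}}

```text
time: 8.32
tool_pos: [0.4958, -0.2491, 0.0857]
tcp_rot: [-2.391, -2.032, 0.002]
wrist_force: [-0.6, -1.8, 0.4]
width: 1.003
grip_force: 0.0
```

Call:
{"method": "play_rows", "body": {"rows": [[[0, 0, 0], [0, 0, 0]], [[0, 0, 0], [0, 0, 0]], [[0, 0, 0], [0, 0, 0]], [[0, 0, 0], [0, 0, 0]], [[0, 0, 0], [0, 0, 0]], [[0, 0, 0], [0, 0, 0]], [[0, 0, 0], [0, 0, 0]], [[0, 0, 0], [0, 0, 0]], [[0, 0, 0], [0, 0, 0]], [[0, 0, 0], [0, 0, 0]], [[0, 0, 0], [0, 0, 0]], [[0, 0, 0], [0, 0, 0]]], "claw": -0.4, "newtons": 40}}

```text
time: 9.32
tool_pos: [0.4974, -0.2502, 0.0887]
tcp_rot: [2.393, 2.033, 0.0]
wrist_force: [-2.0, 0.3, 5.6]
width: 0.421
grip_force: 39.5
```

Call:
{"method": "play_rows", "body": {"rows": [[[0, 0, -0.02], [0, 0, 0]], [[0, 0, -0.04], [0, 0, 0]], [[0, 0, -0.06], [0, 0, 0]], [[0, 0, -0.08], [0, 0, 0]], [[0, 0, -0.1], [0, 0, 0]], [[0, 0, -0.12], [0, 0, 0]], [[0, 0, -0.15], [0, 0, 0]], [[0, 0, -0.2], [0, 0, 0]], [[0, 0, -0.26], [0, 0, 0]], [[0, 0, -0.34], [0, 0, 0]], [[0, 0, -0.42], [0, 0, 0]], [[0, 0, -0.48], [0, 0, 0]], [[0, 0, -0.48], [0, 0, 0]], [[0, 0, -0.48], [0, 0, 0]]]}}

```text
time: 10.48
tool_pos: [0.498, -0.2503, 0.2093]
tcp_rot: [2.392, 2.032, 0.002]
wrist_force: [-1.0, -0.1, -1.9]
width: 0.416
grip_force: 40.0
```

Run:
```python
from h import *
from workcell import cams,bot
s=bot.read_state();print(s["tool_pos"],s["wrist_force"],s["width"],R.from_rotvec(s["tcp_rot"]).as_matrix().round(3).tolist())
a=cams.read_camera("scene");b=cams.read_camera("side")
cv2.imwrite("pics/s5.png",np.hstack([cv2.resize(a["image"][180:320,110:250,::-1],(400,400)),cv2.resize(b["image"][80:220,220:360,::-1],(400,400))]))
# tray inner corners refine: floor bright blue blob in both views
for n,c in(("scene",a),("side",b)):
    hsv=cv2.cvtColor(c["image"],cv2.COLOR_RGB2HSV);m=cv2.inRange(hsv,(105,150,60),(125,255,255))
    k=max(cv2.findContours(m[180:310,200:330],0,1)[0],key=cv2.contourArea)+[200,180];h=cv2.approxPolyDP(cv2.convexHull(k),3,True)[:,0]
    print(n,[(p.tolist(),onz(c,c["T"],*p,.022).round(3).tolist()) for p in h])
```

```text
[ 0.49797494 -0.25033013  0.20933188] [-1.03183879 -0.09522054 -1.91484687] 0.41644299159201376 [[0.162, 0.987, 0.003], [0.987, -0.162, -0.002], [-0.001, 0.003, -1.0]]
scene [([292, 249], [0.511, 0.039]), ([315, 276], [0.619, 0.034]), ([316, 285], [0.643, 0.021]), ([267, 303], [0.639, -0.093]), ([246, 263], [0.504, -0.079])]
side [([216, 210], [0.622, 0.036]), ([248, 191], [0.617, -0.082]), ([287, 206], [0.498, -0.074]), ([285, 215], [0.48, -0.037]), ([256, 235], [0.487, 0.067]), ([216, 218], [0.599, 0.063])]
```

View pics/s5.png

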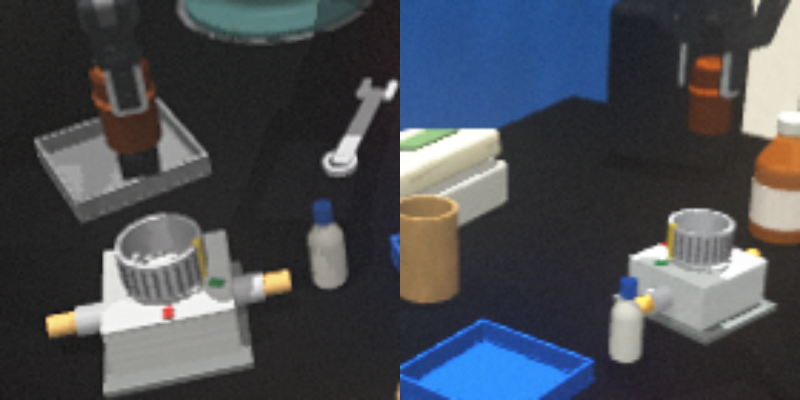

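The capsule hangs upright in the fingers (scene crop (125,105)), and the sleeve stays at green. Carrying it to the blue tray.

Call:
{"method": "play_rows", "body": {"rows": [[[0.1, 0.01, 0], [0, 0, 0]], [[0.24, 0.03, 0], [0, 0, 0]], [[0.38, 0.045, 0], [0, 0, 0]], [[0.52, 0.06, 0], [0, 0, 0]], [[0.66, 0.075, 0], [0, 0, 0]], [[0.78, 0.09, 0], [0, 0, 0]], [[0.88, 0.1, 0], [0, 0, 0]], [[0.945, 0.11, 0], [0, 0, 0]], [[0.945, 0.11, 0], [0, 0, 0]], [[0.945, 0.11, 0], [0, 0, 0]]]}}

```text
time: 11.42
tool_pos: [0.5615, -0.0203, 0.2058]
tcp_rot: [-2.39, -2.035, 0.004]
wrist_force: [-0.1, -0.0, -1.8]
width: 0.419
grip_force: 40.1
```

Call:
{"method": "play_rows", "body": {"rows": [[[0, 0, 0.1], [0, 0, 0]], [[0, 0, 0.2], [0, 0, 0]], [[0, 0, 0.3], [0, 0, 0]], [[0, 0, 0.4], [0, 0, 0]], [[0, 0, 0.48], [0, 0, 0]], [[0, 0, 0.53], [0, 0, 0]], [[0, 0, 0.55], [0, 0, 0]], [[0, 0, 0.55], [0, 0, 0]], [[0, 0, 0.55], [0, 0, 0]]]}}

```text
time: 12.17
tool_pos: [0.5629, -0.0217, 0.0706]
tcp_rot: [2.394, 2.033, 0.001]
wrist_force: [0.5, -0.4, -0.7]
width: 0.417
grip_force: 40.1
```

Run:
```python
from h import *
from workcell import cams,bot
s=bot.read_state();print(s["tool_pos"],s["wrist_force"])
a=cams.read_camera("scene");b=cams.read_camera("side")
cv2.imwrite("pics/s6.png",np.hstack([cv2.resize(a["image"][190:320,220:350,::-1],(400,400)),cv2.resize(b["image"][120:250,190:320,::-1],(400,400))]))
```

```text
[ 0.5628926 -0.0217013  0.0705934] [ 0.52961605 -0.38681001 -0.7152776 ]
```

View pics/s6.png

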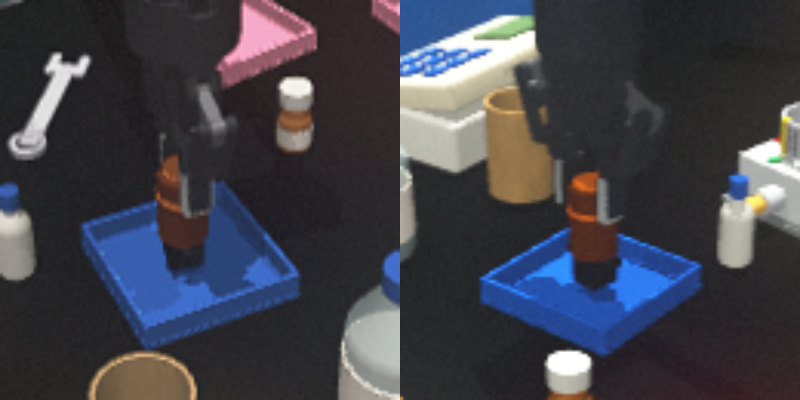

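The capsule is upright over the middle of the blue tray, just above the floor. Lowering slowly until it touches.

Call:
{"method": "play_rows", "body": {"rows": [[[0, 0, 0.008], [0, 0, 0]], [[0, 0, 0.016], [0, 0, 0]], [[0, 0, 0.024], [0, 0, 0]], [[0, 0, 0.028], [0, 0, 0]], [[0, 0, 0.028], [0, 0, 0]], [[0, 0, 0.028], [0, 0, 0]]]}}

```text
time: 12.77
tool_pos: [0.5623, -0.0211, 0.0629]
tcp_rot: [-2.394, -2.034, 0.0]
wrist_force: [-0.6, -0.4, -1.2]
width: 0.421
grip_force: 40.1
```

Call:
{"method": "play_rows", "body": {"rows": [[[0, 0, 0.004], [0, 0, 0]], [[0, 0, 0.008], [0, 0, 0]], [[0, 0, 0.01], [0, 0, 0]], [[0, 0, 0.01], [0, 0, 0]], [[0, 0, 0.01], [0, 0, 0]]]}}

```text
time: 13.18
tool_pos: [0.5627, -0.0211, 0.0624]
tcp_rot: [2.394, 2.034, 0.0]
wrist_force: [-4.3, 0.4, 10.8]
width: 0.42
grip_force: 41.5
```

Call:
{"method": "play_rows", "body": {"rows": [[[0, 0, 0], [0, 0, 0]], [[0, 0, 0], [0, 0, 0]], [[0, 0, 0], [0, 0, 0]], [[0, 0, 0], [0, 0, 0]], [[0, 0, 0], [0, 0, 0]], [[0, 0, 0], [0, 0, 0]], [[0, 0, 0], [0, 0, 0]], [[0, 0, 0], [0, 0, 0]], [[0, 0, 0], [0, 0, 0]], [[0, 0, 0], [0, 0, 0]]], "claw": 1}}

```text
time: 14.02
tool_pos: [0.5624, -0.0211, 0.0605]
tcp_rot: [-2.394, -2.034, 0.0]
wrist_force: [0.7, -0.3, 0.0]
width: 0.999
grip_force: 0.0
```

Call:
{"method": "play_rows", "body": {"rows": [[[0, 0, -0.05], [0, 0, 0]], [[0, 0, -0.15], [0, 0, 0]], [[0, 0, -0.3], [0, 0, 0]], [[0, 0, -0.45], [0, 0, 0]], [[0, 0, -0.6], [0, 0, 0]], [[0, 0, -0.7], [0, 0, 0]], [[0, 0, -0.7], [0, 0, 0]], [[0, 0, -0.7], [0, 0, 0]], [[0, 0, -0.7], [0, 0, 0]]]}}

```text
time: 14.77
tool_pos: [0.5619, -0.0211, 0.2355]
tcp_rot: [-2.394, -2.034, 0.0]
wrist_force: [-0.2, -0.5, 0.3]
width: 1.001
grip_force: 0.0
```

Run:
```python
from h import *
from workcell import cams
a=cams.read_camera("scene");b=cams.read_camera("side")
cv2.imwrite("pics/s7.png",np.hstack([cv2.resize(a["image"][180:330,110:310,::-1],(400,300)),cv2.resize(b["image"][120:270,190:390,::-1],(400,300))]))
```

```text
(no output)
```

View pics/s7.png

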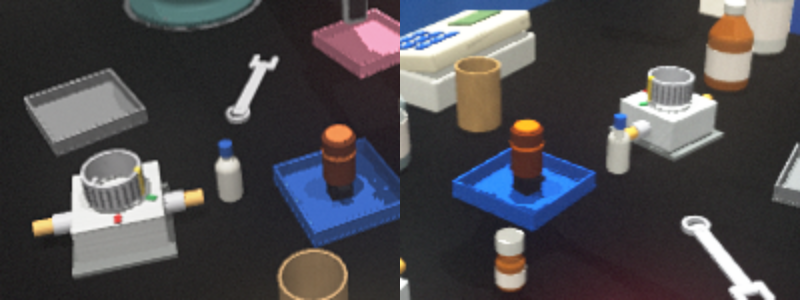

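The capsule stands upright in the blue tray, the sleeve is still at green, and the bottles haven't moved. Handing in.

```bash
python3 -c "
from workcell import bot
print(bot.finish_job())"
```

```text
the job is handed in; nothing more can be done
None
```

The brown capsule is standing upright in the blue tray with its sleeve resting at the green mark; the last pictures show both bottles unmoved, I never went near the white capsule, and the job is handed in (no verdict was returned).

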